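Index the lock-cylinder vice to its next station

ROBOT

A 6-joint arm with a two-finger parallel gripper is mounted at the origin on the work surface. World frame = base frame: x ahead of the robot, y to its left, z up, the work surface at z = 0. Lengths are in mm, angles in rad, forces in N, time in s.
With the tool pointing down it reaches from about 275 to 750 mm from the base axis. Payload 10.2 kg.
Tool frame: the origin (TCP) lies between the finger pads; the fingertips stand 11 mm ahead of it and the grasp point (between the pads) lies 8 mm behind it; z points along the fingers, y is the line along which they close (so a half turn about z gives the same grasp; the last joint's range is limited). The gripper opens to 85 mm and grips with 20 to 120 N. Pads are 22 mm wide; open, the fingers measure 114 mm over their backs; the gripper's body (76 mm by 85 mm) begins 54 mm behind the grasp point. The pads swing forward as they close: fully open they stand 13 mm farther back than shut.
Start: joints at [0.883, 0.313, 1.498, -0, 1.331, -0.223], TCP at [235.341, 469.304, 242.294] pointing down, gripper open.
Joint ranges: [-2.94, 2.94], [-0.97, 2.17], [0.19, 2.56], [-1.23, 4.37], [0.02, 3.11], [-2.88, 2.88]. Speed limits (rad/s): [2.39, 2.39, 3.01, 3.14, 3.14, 3.14].

INTERFACE

Orientations are given as a unit quaternion [w, x, y, z].
In Python, from rig import sense, eyes, finish_job gives the robot as it stands.
- The arm moves only by the shell command python3 -m jog 'ROWS' [FORCE]. ROWS is JSON, a list of rows, each a list of 7 numbers: the shift along the tool's x, y, z in m, then the turn, a rotation vector about the tool's x, y, z in rad, then the finger opening in m, from 0 to 0.0854. In form: [[dx, dy, dz, rx, ry, rz, gripper], ...]. A call has 1 to 5 rows; each row shifts and turns the commanded pose from where the row before left it, along the tool's axes as they then stand; what a row does not reach is not made up. A row lasts 1/10 s, in which the tool goes at most 50 mm and 8.59 degrees, less where a joint would pass 70% of its speed; a pose out of reach is approached as far as the arm can. A call is refused whole if a number of a shift passes 0.05 or a number of a turn 0.15, either way. A call with a gripper value outside its range is refused whole. The fingers move at their own pace and stop on an object; FORCE is the grip in N (left out, the last holds). Time passes only in rows, so rows that do not move let the fingers close. It gives the time, the measured TCP pose, the force, the opening and the grip force at its end, in the units of the state.
- sense(): the state, without advancing time (a new reading comes with each control period).
- eyes.capture(name): name is "side" or "top"; returns the picture (420x560x3 uint8, red, green, blue); there is no depth.
- eyes.calibration(name): a dict with "fx", "fy", "cx", "cy" (pixels), "dist" ([k1, k2, p1, p2, k3] as OpenCV has them; the pictures are not rectified), "cam_to_world" (4x4, takes a point from camera to world coordinates). Camera axes: x right, y down, z forward; pixel columns grow to the right and rows downward; lengths in mm; the calibration is good to about 2 mm. A picture is of the moment at which its call begins. calibration takes no time and is no camera call.
- finish_job(): hands the job in; it is judged then, once.
The state is a dict: "time_s": time; "joints": joint angles; "dq": joint speeds; "tau": joint torques, N m; "eef_pos": TCP position; "ee_rot": TCP orientation; "force": force on the tool from outside, world axes, zero at the start; "wrist_torque": the same for the moment, N m; "grip_width": opening from 0.0 (shut) to 1.0 (fully open); "grip_force": force on a finger pad.
Only numpy, scipy, OpenCV 4.12 (cv2) and the standard library are available. Lean on these libraries where they do the work, as an engineer would, in place of code of your own. Each camera call takes 0.05 s, during which the arm holds its last target. There are 200 camera calls.

TASK

Index the locksmith's swivel vice to its next station: pull the red spring plunger up out of the home bush, swing the stage counter-clockwise (seen from above) to the bush in the blue clamp piece, and let the pin drop fully home there so that the stage is locked. The bush may be anywhere over a stretch of the ring, so let the pin ride on the ring and feel it drop in; never force the stage sideways against the pin. Leave the knob let go and the other things on the desk where they are.

Things in the scene. Friction and masses are not known exactly. Their poses are not given: they have to be found in the camera images.
- base: Grey round swivel base, 216 mm across, too heavy to shift. Origin: centre of its underside, on the stage's vertical turning axis, at desk height; z up, x from the axis to the home bush. The level ring on its top on which the pin rides is 25 mm above the desk. Home bush and next bush lie in that ring, 85 mm from the axis, each a brass rim round a black 10 mm hole, nothing else in between.
- stage (a joint): Angle of the swivel stage, rad: 0 at the home bush, growing counter-clockwise seen from above; end stop at 1.45. The next bush, in a blue clamp piece, was set anywhere from 50 to 70 degrees (0.87 to 1.22 rad); its angle is not measured. Turning takes about 3 N at the knob, 1 to 2 N more with the pin rubbing on the ring; it stays where left. A pin down in a bush leaves 1 mm play each way.
- plunger (a joint): Lift of the spring plunger, m: 0 with the pin fully down in a bush, 0.006 to 0.007 with the pin resting on the ring (clear above that), 0.010 at the upper stop. The spring pushes down with 6.6 N at 0 and 9.6 N at the stop; let go over a bush, it drops in by itself. The 8 mm pin has its lower edge rounded by 1.5 mm.
- knob (a point): Centre of the red upright round pull knob, 26 mm across, 26 mm high; 77 mm above the desk with the pin down. It rises with the plunger and goes round with the stage, 85 mm from the axis. Below its centre: steel housing, 25 mm across, from 17 mm down; 34 mm wide lug from 32 mm down.
- pin: Steel pin under the knob, 8 mm in diameter, rising with the knob and going round with the stage. Its origin lies on the pin's axis, at desk height when the pin is down. Pushing it sideways in a bush with more than 15 N (stage forced while the pin is down) damages the bush's edge.
- can_center (a point): Centre of a full orange drinks can, 66 mm in diameter, 115 mm high, standing on the desk. Not to be moved.
- driver_center (a point): Middle of a screwdriver with yellow handle, 190 mm long, 26 mm thick, lying on the desk. Not to be moved.
- spare_center (a point): Centre of a spare lock cylinder, 62 x 17 x 33 mm, standing on its narrow edge on the desk. Not to be moved.
- phone_center (a point): Centre of a black phone, 75 x 155 x 8 mm, lying on the desk. Not to be moved.
- vice (a point): Top centre of the lock cylinder held in the small blue vice on the stage, on the turning axis, 103 mm above the desk. Cylinder, vice and its screw turn with the stage; they reach 32 mm from the axis towards the knob and 64 mm elsewhere.

How it is judged (in metres and radians):
On the way, in this order (a step that is already met when the one before it is completed fails the run):
1. the pin is drawn out of the home bush (value of joint plunger above 0.006 m and value of joint stage below 0.1 rad), for 0.05 s.
2. the stage is swung counter-clockwise on its way to the next bush with the pin out (value of joint stage above 0.6 rad and value of joint plunger above 0.0045 m), for 0.05 s.
At the end, for the whole second after the job is handed in: The pin is fully home in the next bush (plunger lift under 2 mm with the stage at the bush, between 0.84 and 1.26 rad), the stage is at rest and the knob is let go (value of joint plunger below 0.002 m and value of joint stage between 0.84 and 1.26 rad and velocity of joint stage between -0.02 and 0.02 rad/s); the robot touches nothing.
It fails at once if the stage is forced against the pin: more than 15 N between the pin and a bush while the pin is down in it (value of joint plunger below 0.003 m and contact force between pin and anything else above 15 N).
It fails at once if a bystander is moved by more than 15 mm (distance of any of can_center, driver_center, spare_center, phone_center from where it was at the start of the episode above 0.015 m).
It also fails if it takes over 70 s, if anything falls off the work surface, if the arm or the gripper's body presses on something with over 40 N, if the wrist force passes 120 N, or if a joint passes its speed limit or range.

## Working session

There is one attempt and no reset: what is moved stays moved. The work goes in short steps, Python scripts to look and compute and a shell command to move; the robot and the scene stay as the last step left them, time stands still between calls to the robot, and variables do not carry over. Pictures are saved under pics/ and viewed, at most 10 in all, crops included, and the job is handed in when it is done.

```bash
mkdir -p pics; python3 - <<'E'
from rig import sense, eyes
import cv2,json
print(sense())
for n in("top","side"):
    im=eyes.capture(n); cv2.imwrite(f"pics/{n}0.png",im[:,:,::-1])
    c=eyes.calibration(n); print(n,c)
E
```

```text
{'time_s': 0.0, 'joints': array([ 8.82609521e-01,  3.13454748e-01,  1.49844748e+00,  3.54474416e-05,
        1.33098261e+00, -2.23429706e-01]), 'dq': array([-0.00199382,  0.00073004,  0.00216558, -0.0003609 , -0.00030427,
        0.00118523]), 'tau': array([ 1.19972898e-03, -4.12267578e+01, -2.59739506e+01, -7.30218881e-05,
        4.20684490e-03, -3.71843953e-05]), 'eef_pos': array([235.16829932, 469.11424453, 241.7287179 ]), 'ee_rot': array([-2.99859719e-04,  2.30296850e-01,  9.73120210e-01, -5.72554923e-04]), 'force': array([-0.24930102,  0.50119074,  0.05111483]), 'wrist_torque': array([0.02205443, 0.02567602, 0.05870715]), 'grip_force': 0.0, 'grip_width': 1.0004904883447137}
top {'fx': 503.77043846181004, 'fy': 503.77043846181004, 'cx': 274.0963096976852, 'cy': 205.33974353450262, 'dist': array([-0.13018425,  0.        ,  0.        ,  0.        ,  0.        ]), 'cam_to_world': array([[ 6.21864213e-02, -9.76179858e-01,  2.07859892e-01,
         3.76627030e+02],
       [-9.98062604e-01, -6.12341259e-02,  1.10190629e-02,
        -2.78391546e+01],
       [ 1.97153149e-03, -2.08142421e-01, -9.78096542e-01,
         9.09856321e+02],
       [ 0.00000000e+00,  0.00000000e+00,  0.00000000e+00,
         1.00000000e+00]])}
side {'fx': 465.82315984217905, 'fy': 465.82315984217905, 'cx': 282.3969578761297, 'cy': 208.35857041796658, 'dist': array([-0.08495685,  0.        ,  0.        ,  0.        ,  0.        ]), 'cam_to_world': array([[-9.59292246e-01, -1.98034637e-01,  2.01347137e-01,
         4.08531833e+02],
       [-2.82163756e-01,  7.02156434e-01, -6.53727739e-01,
         4.98892258e+02],
       [-1.19164521e-02, -6.83928815e-01, -7.29451420e-01,
         6.61574034e+02],
       [ 0.00000000e+00,  0.00000000e+00,  0.00000000e+00,
         1.00000000e+00]])}
```

View pics/top0.png

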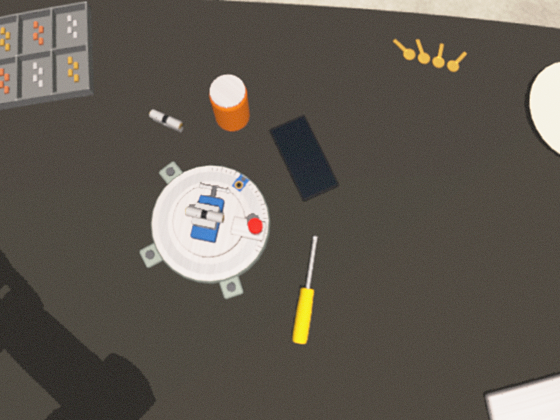

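View pics/side0.png

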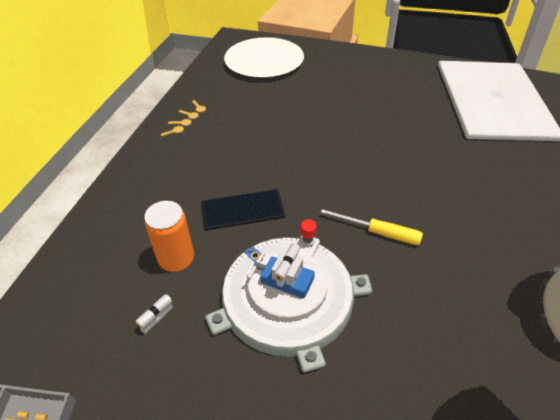

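The top view shows the white base at about (211,223), the red knob at (255,226) and the blue clamp with the next bush at (241,183). The can (230,100), phone (304,158), driver (308,290) and spare (166,120) are all clear of the arc. The side view shows the knob at (308,230) and the clamp at (255,256).

```bash
cat > h.py <<'E'
import cv2,numpy as np
from rig import sense,eyes
from scipy.spatial.transform import Rotation as R
def ray(n,p):
    c=eyes.calibration(n);K=np.array([[c['fx'],0,c['cx']],[0,c['fy'],c['cy']],[0,0,1]])
    u=cv2.undistortPoints(np.float64(p).reshape(-1,1,2),K,c['dist']).reshape(-1,2)
    T=c['cam_to_world'];return T[:3,3],np.c_[u,np.ones(len(u))]@T[:3,:3].T
def plane(n,p,z):
    o,d=ray(n,p);return o+d*((z-o[2])/d[:,2:])
def tri(a,b):
    (o1,d1),(o2,d2)=ray('top',a),ray('side',b);d1,d2=d1[0],d2[0]
    s=np.linalg.lstsq(np.c_[d1,-d2],o2-o1,rcond=None)[0]
    p,q=o1+s[0]*d1,o2+s[1]*d2;return (p+q)/2,np.linalg.norm(p-q)
def blob(im,lo,hi,box=None):
    m=cv2.inRange(cv2.cvtColor(im,cv2.COLOR_RGB2HSV),lo,hi)
    if box: k=np.zeros_like(m);x0,y0,x1,y1=box;k[y0:y1,x0:x1]=255;m&=k
    n,l,s,c=cv2.connectedComponentsWithStats(m);i=1+np.argmax(s[1:,4]);return c[i],s[i],l==i
def red(n,im=None):
    im=eyes.capture(n) if im is None else im
    im=np.ascontiguousarray(im[:,:,::-1]) # swap: red becomes hue 120
    return blob(im,(115,150,90),(125,255,255))
E
python3 - <<'E'
from h import *
t=cv2.imread('pics/top0.png')[:,:,::-1].copy();s=cv2.imread('pics/side0.png')[:,:,::-1].copy()
a=red('top',t);b=red('side',s);print(a[:2],b[:2]);k,e=tri(a[0],b[0]);print('knob',k,e)
for n,im,box in(('top',t,(150,160,275,285)),('side',s,(218,230,358,352))):
    c,st,m=blob(im,(0,0,120),(180,60,255),box)
    h=cv2.convexHull(np.argwhere(m)[:,::-1].astype(np.int32))
    P=plane(n,h[:,0].astype(float),22)[:,:2]
    (cx,cy),r=cv2.minEnclosingCircle(P.astype(np.float32));print(n,'base',cx,cy,r,'knobdist',np.hypot(k[0]-cx,k[1]-cy))
    A=np.c_[2*P,np.ones(len(P))];q=np.linalg.lstsq(A,(P**2).sum(1),rcond=None)[0];print(' lsq',q[:2],np.sqrt(q[2]+q[:2]@q[:2]))
for n,p in(('top',(240,184)),('side',(256,256))):
    print(n,'bush',plane(n,[p],27)[0])
Rt=R.from_quat(sense()['ee_rot'],scalar_first=True).as_matrix();print(Rt.round(3))
cv2.imwrite('pics/z.png',np.hstack([cv2.resize(t[150:260,160:290],None,fx=3,fy=3,interpolation=2),cv2.resize(s[210:320,220:350],None,fx=3,fy=3,interpolation=2)])[:,:,::-1])
E
```

```text
(array([254.74285714, 225.30857143]), array([248, 218,  14,  16, 175], dtype=int32)) (array([307.87777778, 228.43703704]), array([300, 219,  17,  20, 270], dtype=int32))
knob [516.0472159   11.5397777   82.21893051] 0.97794280929624
top base 528.0826416015625 105.12997436523438 129.0486297607422 knobdist 94.36088375499911
 lsq [530.02228959 105.78812847] 115.06524406064025
side base 531.3905029296875 99.58811950683594 124.89627075195312 knobdist 89.37520322334412
 lsq [525.41666418  96.19809771] 112.42788188026285
top bush [599.78316191  46.13164344  27.        ]
side bush [595.60906914  49.39930256  27.        ]
[[-0.894  0.448 -0.001]
 [ 0.448  0.894 -0.001]
 [ 0.    -0.001 -1.   ]]
```

View pics/z.png

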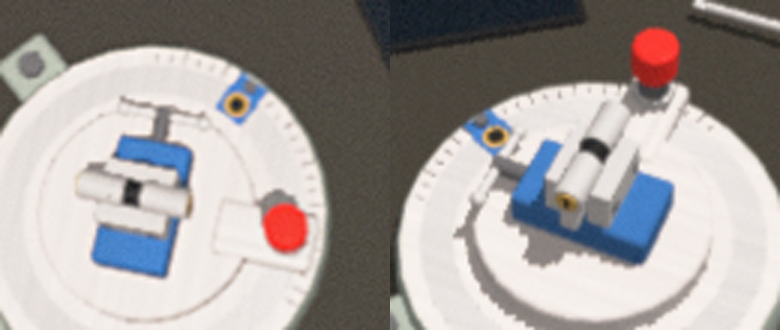

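The crop puts the bush at about (239,184) in the top view and (255,255) in the side view, so roughly world (597,48). With the knob at (516,12), the axis comes out near (527,96) and the bush near 1.09 rad. I'm moving over the knob, then yawing so the fingers close along the tangent.

```bash
python3 -m jog '[[-0.038,-0.0235,0,0,0,0,0.06],[-0.038,-0.0235,0,0,0,0,0.06],[-0.038,-0.0235,0,0,0,0,0.06],[-0.038,-0.0235,0,0,0,0,0.06],[-0.038,-0.0235,0,0,0,0,0.06]]' 20
python3 -m jog '[[-0.038,-0.0235,0,0,0,0,0.06],[-0.038,-0.0235,0,0,0,0,0.06],[-0.038,-0.0235,0,0,0,0,0.06],[-0.038,-0.0235,0,0,0,0,0.06],[-0.038,-0.0235,0,0,0,0,0.06]]'
python3 -m jog '[[-0.038,-0.0235,0,0,0,0,0.06],[-0.038,-0.0235,0,0,0,0,0.06],[0,0,0,0,0,0.138,0.06],[0,0,0,0,0,0.138,0.06],[0,0,0,0,0,0.138,0.06]]'
python3 -m jog '[[0,0,0,0,0,0.138,0.06],[0,0,0,0,0,0.138,0.06],[0,0,0,0,0,0.138,0.06],[0,0,0,0,0,0.138,0.06],[0,0,0,0,0,0.138,0.06]]'
python3 -m jog '[[0,0,0,0,0,0.138,0.06],[0,0,0.04,0,0,0,0.06],[0,0,0.04,0,0,0,0.06],[0,0,0,0,0,0,0.06],[0,0,0,0,0,0,0.06]]'
python3 - <<'E'
from h import *
s=sense();print(s['eef_pos'],R.from_quat(s['ee_rot'],scalar_first=True).as_matrix().round(3),s['joints'])
E
```

```text
time_s: 0.6
eef_pos: [353.0, 277.5, 242.1]
ee_rot: [-0.0, 0.23, 0.973, -0.0]
force: [0.6, 1.6, 0.5]
grip_width: 0.699
grip_force: 0.0
time_s: 1.1
eef_pos: [470.2, 87.1, 242.1]
ee_rot: [-0.0, 0.23, 0.973, -0.0]
force: [0.7, 1.3, 0.6]
grip_width: 0.7
grip_force: 0.0
time_s: 1.6
eef_pos: [516.5, 12.5, 241.8]
ee_rot: [-0.001, 0.428, 0.904, -0.0]
force: [0.4, 0.7, 0.1]
grip_width: 0.697
grip_force: 0.0
time_s: 2.1
eef_pos: [516.4, 12.9, 242.0]
ee_rot: [-0.0, 0.708, 0.706, -0.0]
force: [0.2, -0.9, 0.9]
grip_width: 0.704
grip_force: 0.0
time_s: 2.6
eef_pos: [516.8, 12.8, 163.1]
ee_rot: [-0.0, 0.754, 0.657, -0.0]
force: [-0.4, -0.6, 1.2]
grip_width: 0.701
grip_force: 0.0
[516.79305451  12.77575121 163.08424375] [[ 0.136  0.991 -0.   ]
 [ 0.991 -0.136  0.   ]
 [ 0.    -0.    -1.   ]] [-2.02199319e-01  3.72262723e-01  1.63317177e+00  4.13966957e-07
  1.13639903e+00 -6.62111091e-02]
```

```bash
python3 -m jog '[[0,0,0.03,0,0,0,0.06],[0,0,0.03,0,0,0,0.06],[0,0,0.02,0,0,0,0.06],[0,0,0.008,0,0,0,0.06],[0,0,0,0,0,0,0.05]]'
python3 -m jog '[[0,0,0,0,0,0,0.045],[0,0,0,0,0,0,0.045]]'
python3 - <<'E'
from h import *
ims=[]
for n in('top','side'):
    im=eyes.capture(n);c=red(n,im)[0];print(n,c)
    x,y=map(int,c);ims.append(cv2.resize(im[y-40:y+40,x-40:x+40],None,fx=5,fy=5,interpolation=2))
cv2.imwrite('pics/g1.png',np.hstack(ims)[:,:,::-1])
E
```

```text
time_s: 3.1
eef_pos: [517.3, 12.7, 75.3]
ee_rot: [0.0, 0.754, 0.657, 0.0]
force: [-0.2, -0.7, 1.8]
grip_width: 0.584
grip_force: 0.0
time_s: 3.3
eef_pos: [517.4, 12.7, 75.8]
ee_rot: [0.001, 0.753, 0.657, 0.001]
force: [-0.3, -0.6, 0.7]
grip_width: 0.525
grip_force: 0.0Traceback (most recent call last):
  File "<stdin>", line 4, in <module>
  File "h.py", line 21, in red
    return blob(im,(115,150,90),(125,255,255))
  File "h.py", line 17, in blob
    n,l,s,c=cv2.connectedComponentsWithStats(m);i=1+np.argmax(s[1:,4]);return c[i],s[i],l==i
                                                    ~~~~~~~~~^^^^^^^^^
    return _wrapfunc(a, 'argmax', axis=axis, out=out, **kwds)
    return bound(*args, **kwds)
ValueError: attempt to get argmax of an empty sequence
```

The gripper hides the knob from above, so I'll look from the side and then close by feel.

```bash
python3 - <<'E'
from h import *
im=eyes.capture('side');cv2.imwrite('pics/g1.png',cv2.resize(im[150:310,200:400],None,fx=4,fy=3.75,interpolation=2)[:,:,::-1])
E
python3 -m jog '[[0,0,0,0,0,0,0.037],[0,0,0,0,0,0,0.037]]'
python3 -m jog '[[0,0,0,0,0,0,0.034],[0,0,0,0,0,0,0.034]]'
```

```text
time_s: 3.6
eef_pos: [516.7, 12.8, 74.6]
ee_rot: [0.0, 0.754, 0.657, 0.0]
force: [0.2, -0.3, -0.7]
grip_width: 0.433
grip_force: 0.0
time_s: 3.8
eef_pos: [516.5, 12.8, 74.3]
ee_rot: [-0.0, 0.754, 0.657, -0.0]
force: [-0.0, -0.2, 0.1]
grip_width: 0.395
grip_force: 0.0
```

View pics/g1.png

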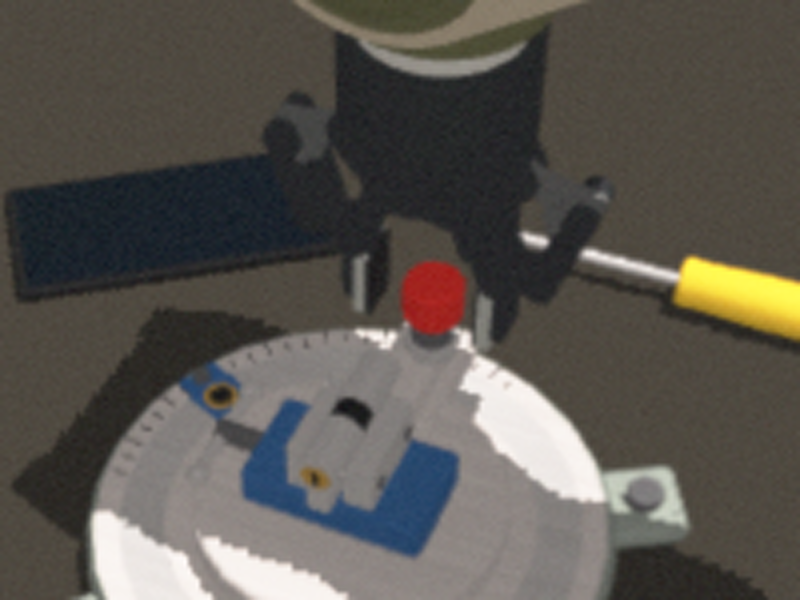

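At 45 mm opening the knob (434,297) sits about 4 mm nearer the right finger (inner edge 478) than the left (368). I'll shift towards −y of the tool before closing.

```bash

python3 -m jog '[[0,-0.003,0,0,0,0,0.034],[0,0,0,0,0,0,0.034]]'
python3 -m jog '[[0,0,0,0,0,0,0.031],[0,0,0,0,0,0,0.031]]'
python3 - <<'E'
from h import *
im=eyes.capture('side');cv2.imwrite('pics/g2.png',cv2.resize(im[190:260,260:350],None,fx=8,fy=8,interpolation=2)[:,:,::-1])
E
```

```text
time_s: 4.0
eef_pos: [513.2, 13.3, 74.2]
ee_rot: [-0.0, 0.754, 0.657, -0.0]
force: [0.8, 0.1, 0.2]
grip_width: 0.401
grip_force: 0.0
time_s: 4.2
eef_pos: [513.7, 13.2, 74.4]
ee_rot: [0.0, 0.754, 0.657, 0.0]
force: [0.2, 0.4, -0.0]
grip_width: 0.366
grip_force: 0.2
```

View pics/g2.png

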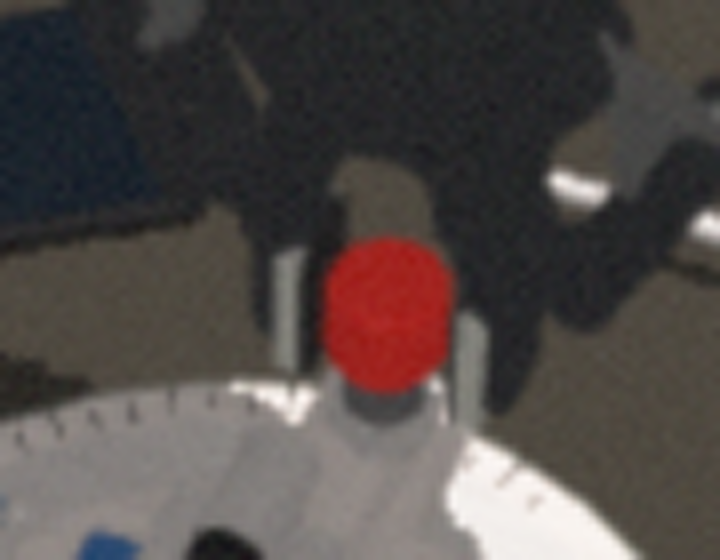

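Here the visible pad edges are the inner ones, 11 mm nearer the axis, so they appear about 4.5 mm to the left. The first centring was right, so I'm going back +3 mm and closing by feel.

```bash

python3 -m jog '[[0,0.003,0,0,0,0,0.031],[0,0,0,0,0,0,0.031]]'
python3 -m jog '[[0,0,0,0,0,0,0.029],[0,0,0,0,0,0,0.029]]'
python3 -m jog '[[0,0,0,0,0,0,0.0275],[0,0,0,0,0,0,0.0275]]'
```

```text
time_s: 4.45
eef_pos: [516.9, 12.7, 74.3]
ee_rot: [0.0, 0.754, 0.657, 0.0]
force: [0.3, 0.0, 0.2]
grip_width: 0.365
grip_force: 0.0
time_s: 4.65
eef_pos: [516.5, 12.8, 74.2]
ee_rot: [-0.0, 0.754, 0.657, -0.0]
force: [-0.8, 0.5, 0.0]
grip_width: 0.339
grip_force: 0.0
time_s: 4.85
eef_pos: [516.5, 12.8, 74.3]
ee_rot: [-0.0, 0.754, 0.657, -0.0]
force: [0.3, -0.0, -0.2]
grip_width: 0.322
grip_force: 0.0
```

```bash

python3 -m jog '[[0,0,0,0,0,0,0.0265],[0,0,0,0,0,0,0.0265]]'
python3 -m jog '[[0,0,0,0,0,0,0.0255],[0,0,0,0,0,0,0.0255]]'
```

```text
time_s: 5.05
eef_pos: [516.5, 12.8, 74.3]
ee_rot: [-0.0, 0.754, 0.657, -0.0]
force: [-0.8, -0.8, 0.5]
grip_width: 0.311
grip_force: 0.3
time_s: 5.25
eef_pos: [516.4, 12.8, 74.4]
ee_rot: [-0.0, 0.753, 0.657, -0.0]
force: [-2.0, 0.4, 2.4]
grip_width: 0.3
grip_force: 7.8
```

```bash

python3 -m jog '[[0,0,0,0,0,0,0.02],[0,0,0,0,0,0,0.02]]' 30
python3 -m jog '[[0,0,-0.002,0,0,0,0.02],[0,0,-0.002,0,0,0,0.02],[0,0,-0.002,0,0,0,0.02],[0,0,-0.002,0,0,0,0.02],[0,0,0,0,0,0,0.02]]'
python3 -m jog '[[0,0,0,0,0,0,0.02]]'
```

```text
time_s: 5.45
eef_pos: [516.5, 12.8, 74.4]
ee_rot: [-0.0, 0.754, 0.657, -0.0]
force: [-1.9, 0.1, 4.8]
grip_width: 0.293
grip_force: 29.3
time_s: 5.95
eef_pos: [516.4, 12.9, 82.2]
ee_rot: [-0.0, 0.754, 0.657, -0.0]
force: [0.5, 0.2, -9.1]
grip_width: 0.291
grip_force: 30.0
time_s: 6.05
eef_pos: [516.3, 12.9, 82.1]
ee_rot: [-0.0, 0.754, 0.657, -0.0]
force: [1.3, 0.3, -8.5]
grip_width: 0.295
grip_force: 30.0
```

The lift reads about 8 mm (9 N of spring). Starting the swing, with the tool turning along with the stage.

```bash

python3 -m jog '[[0,0,-0.0005,0,0,0,0.02],[0,0.0008,0,0,0,-0.01,0.02],[0,0.0017,0,0,0,-0.02,0.02],[0,0.0017,0,0,0,-0.02,0.02],[0,0.0017,0,0,0,-0.02,0.02]]'
python3 -m jog '[[0.0001,0.0034,0,0,0,-0.04,0.02],[0.0001,0.0034,0,0,0,-0.04,0.02],[0.0001,0.0034,0,0,0,-0.04,0.02]]'
```

```text
time_s: 6.55
eef_pos: [522.2, 12.3, 82.6]
ee_rot: [-0.0, 0.729, 0.684, -0.0]
force: [-2.6, 0.0, -9.8]
grip_width: 0.294
grip_force: 30.0
time_s: 6.85
eef_pos: [532.4, 12.2, 82.6]
ee_rot: [-0.001, 0.687, 0.727, -0.0]
force: [-3.5, -0.9, -9.7]
grip_width: 0.288
grip_force: 30.1
```

```bash

python3 -m jog '[[0.0001,0.0034,0,0,0,-0.04,0.02],[0.0001,0.0034,0,0,0,-0.04,0.02],[0.0001,0.0034,0,0,0,-0.04,0.02],[0.0001,0.0034,0,0,0,-0.04,0.02]]'
python3 -m jog '[[0.0001,0.0034,0,0,0,-0.04,0.02],[0.0001,0.0034,0,0,0,-0.04,0.02],[0.0001,0.0034,0,0,0,-0.04,0.02],[0.0001,0.0034,0,0,0,-0.04,0.02]]'
python3 -m jog '[[0.0001,0.0034,0,0,0,-0.04,0.02],[0.0001,0.0034,0,0,0,-0.04,0.02],[0.0001,0.0034,0,0,0,-0.04,0.02],[0.0001,0.0034,0,0,0,-0.04,0.02],[0,0,0,0,0,0,0.02]]'
```

```text
time_s: 7.25
eef_pos: [545.7, 14.1, 82.5]
ee_rot: [-0.001, 0.626, 0.78, -0.001]
force: [-4.4, 0.1, -10.5]
grip_width: 0.288
grip_force: 30.1
time_s: 7.65
eef_pos: [558.6, 18.1, 82.4]
ee_rot: [-0.001, 0.562, 0.827, -0.001]
force: [-5.1, -2.0, -9.3]
grip_width: 0.291
grip_force: 30.2
time_s: 8.15
eef_pos: [570.9, 24.3, 82.3]
ee_rot: [-0.001, 0.495, 0.869, -0.001]
force: [-3.1, 0.1, -9.3]
grip_width: 0.289
grip_force: 30.1
```

Commanded angle is 0.67. I'll go on to about 0.79, lower the pin onto the ring, loosen the grip, then push with the open fingers.

```bash

python3 -m jog '[[0.0001,0.0034,0,0,0,-0.04,0.02],[0.0001,0.0034,0,0,0,-0.04,0.02],[0.0001,0.0034,0,0,0,-0.04,0.02],[0,0,0.001,0,0,0,0.02],[0,0,0.001,0,0,0,0.02]]'
python3 -m jog '[[0,0,0,0,0,0,0.029],[0,0,0,0,0,0,0.029],[0,0,0.003,0,0,0,0.029],[0,0,0,0,0,0,0.029]]'
python3 -m jog '[[0,0.0012,0,0,0,-0.014,0.029],[0,0.0012,0,0,0,-0.014,0.029],[0,0,0,0,0,0,0.029]]'
python3 - <<'E'
from h import *
im=eyes.capture('side');cv2.imwrite('pics/g3.png',cv2.resize(im[190:290,230:350],None,fx=6,fy=6,interpolation=2)[:,:,::-1])
E
```

```text
time_s: 8.65
eef_pos: [579.3, 30.1, 81.0]
ee_rot: [-0.0, 0.442, 0.897, -0.0]
force: [-8.4, -0.8, -0.3]
grip_width: 0.292
grip_force: 31.1
time_s: 9.05
eef_pos: [579.9, 30.0, 77.9]
ee_rot: [0.0, 0.443, 0.897, 0.0]
force: [-0.4, -0.0, 0.1]
grip_width: 0.34
grip_force: 0.0
time_s: 9.35
eef_pos: [581.5, 31.5, 77.9]
ee_rot: [-0.0, 0.43, 0.903, -0.0]
force: [-1.5, -1.9, 1.5]
grip_width: 0.34
grip_force: 1.2
```

View pics/g3.png

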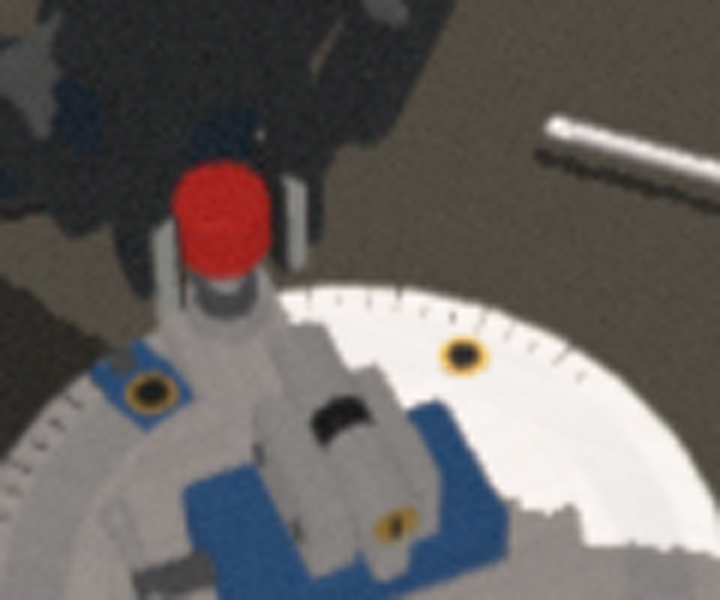

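The pin is riding on the ring with the knob loose between the pads. The home bush is at crop (464,355) and the next at (152,392). Now working out the angle between them.

```bash
python3 - <<'E'
from h import *
P=plane('side',[(307.3,249.2),(255.3,255.3)],25)[:,:2];print(P)
print('angle by chord',2*np.arcsin(np.linalg.norm(P[0]-P[1])/170))
# axis from circle
m=P.mean(0);d=P[1]-P[0];L=np.linalg.norm(d);n=np.array([-d[1],d[0]])/L;ax=m+n*np.sqrt(85**2-L*L/4);print('axis',ax)
th=lambda p:np.arctan2(*(p-ax)[::-1]);g=sense()['eef_pos'][:2]
print('tcp angle from home',th(g)-th(P[0]),'r',np.linalg.norm(g-ax))
E
```

```text
[[515.39619671   9.67607302]
 [597.83417989  46.88548297]]
angle by chord 1.1220113013224278
axis [527.00642758  93.87941345]
tcp angle from home 0.8554282898926344 r 82.86339749831411
```

```bash

python3 -m jog '[[0,0.0014,0,0,0,-0.0165,0.029],[0,0.0014,0,0,0,-0.0165,0.029],[0,0.0014,0,0,0,-0.0165,0.029]]'
python3 -m jog '[[0,0.0014,0,0,0,-0.0165,0.029],[0,0.0014,0,0,0,-0.0165,0.029],[0,0.0014,0,0,0,-0.0165,0.029]]'
python3 -m jog '[[0,0.0014,0,0,0,-0.0165,0.029],[0,0.0014,0,0,0,-0.0165,0.029],[0,0.0014,0,0,0,-0.0165,0.029]]'
python3 -m jog '[[0,0.0014,0,0,0,-0.0165,0.029],[0,0.0014,0,0,0,-0.0165,0.029]]'
python3 - <<'E'
from h import *
g=sense();q=g['ee_rot'];M=R.from_quat(q,scalar_first=True).as_matrix();print(M[:2,:2].round(3),M.T@g['force'])
p=red('side');print(p[:2]);ax=np.array([527,93.9]);d=g['eef_pos'][:2]-ax;print(np.arctan2(d[1],d[0])-np.arctan2(9.7-93.9,515.4-527),np.linalg.norm(d))
E
```

```text
time_s: 9.7
eef_pos: [584.3, 34.0, 77.8]
ee_rot: [-0.001, 0.407, 0.913, -0.001]
force: [-6.2, -4.0, 3.7]
grip_width: 0.339
grip_force: 3.3
time_s: 10.0
eef_pos: [587.3, 36.9, 77.8]
ee_rot: [-0.001, 0.384, 0.923, -0.001]
force: [-6.3, -3.4, 3.3]
grip_width: 0.339
grip_force: 3.3
time_s: 10.3
eef_pos: [590.1, 39.9, 77.8]
ee_rot: [-0.001, 0.361, 0.932, -0.001]
force: [-6.5, -2.5, 3.5]
grip_width: 0.338
grip_force: 3.3
time_s: 10.5
eef_pos: [592.0, 42.1, 77.8]
ee_rot: [-0.001, 0.346, 0.938, -0.001]
force: [-6.7, -1.8, 4.0]
grip_width: 0.342
grip_force: 3.2
[[-0.761  0.649]
 [ 0.649  0.761]] [ 3.94126563 -5.73936768 -3.94962126]
(array([259.07563025, 229.26470588]), array([252, 220,  15,  20, 238], dtype=int32))
1.0342364635340842 83.12520092318401
```

```bash

for i in 1; do :; done
python3 -m jog '[[0,0.0012,0,0,0,-0.014,0.029],[0,0.0012,0,0,0,-0.014,0.029]]'
python3 -m jog '[[0,0.001,0,0,0,-0.0118,0.029],[0,0,0,0,0,0,0.029]]'
python3 -m jog '[[0,0.001,0,0,0,-0.0118,0.029],[0,0,0,0,0,0,0.029]]'
python3 -c "
from h import *
print(red('side')[:2])"
```

```text
time_s: 10.75
eef_pos: [593.7, 44.0, 77.7]
ee_rot: [-0.001, 0.333, 0.943, -0.0]
force: [-6.1, -2.5, 2.6]
grip_width: 0.336
grip_force: 2.7
time_s: 10.95
eef_pos: [594.7, 45.0, 77.7]
ee_rot: [-0.0, 0.327, 0.945, 0.0]
force: [-2.6, 0.3, 0.8]
grip_width: 0.338
grip_force: 0.9
time_s: 11.15
eef_pos: [595.6, 45.8, 77.7]
ee_rot: [0.0, 0.322, 0.947, 0.0]
force: [-0.7, 0.4, -0.9]
grip_width: 0.342
grip_force: 0.2
(array([256.43913043, 230.93913043]), array([250, 222,  14,  19, 230], dtype=int32))
```

```bash

python3 -m jog '[[0,0.001,0,0,0,-0.0118,0.029],[0,0,0,0,0,0,0.029]]'
python3 -c "
from h import *
im=eyes.capture('side');print(red('side',im)[:2])
cv2.imwrite('pics/g4.png',cv2.resize(im[190:290,210:330],None,fx=6,fy=6,interpolation=2)[:,:,::-1])"
```

```text
time_s: 11.4
eef_pos: [596.2, 46.4, 77.7]
ee_rot: [0.0, 0.316, 0.949, 0.0]
force: [-1.4, 0.0, -1.1]
grip_width: 0.339
grip_force: 0.4
(array([256.0625    , 231.06696429]), array([249, 222,  15,  19, 224], dtype=int32))
```

View pics/g4.png

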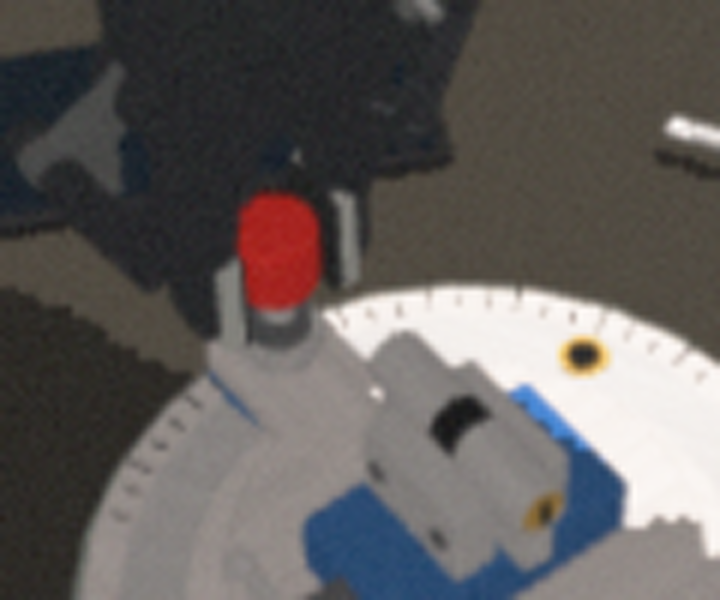

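```bash
python3 - <<'E'
from h import *
from scipy.optimize import brentq
ax=np.array([527,93.9])
for l,p in(('start',(307.88,228.44)),('ride',(259.08,229.26)),('x',(256.44,230.94)),('now',(256.06,231.07))):
    f=lambda z:np.linalg.norm(plane('side',[p],z)[0,:2]-ax)-85
    z=brentq(f,50,110);q=plane('side',[p],z)[0,:2]-ax;print(l,z,np.arctan2(q[1],q[0])-np.arctan2(9.7-93.9,515.4-527))
E
```

```text
start 79.85507729036146 0.00691195820182311
ride 85.65738535855829 0.9873118545919708
x 84.85394495101647 1.047496837958671
now 85.04100798687396 1.0561073353429504
```

The pin is still riding (apparent height 85.0 against 79.9 when down), at about 1.06 rad. Continuing in small steps.

```bash
cat > chk.py <<'E'
from h import *
from scipy.optimize import brentq
ax=np.array([527,93.9]);p=red('side')[0]
z=brentq(lambda z:np.linalg.norm(plane('side',[p],z)[0,:2]-ax)-85,40,120);q=plane('side',[p],z)[0,:2]-ax
print('CHK z',z.__round__(2),'ang',np.arctan2(q[1],q[0])-np.arctan2(9.7-93.9,515.4-527))
E
python3 -m jog '[[0,0.0012,0,0,0,-0.014,0.029],[0,0.001,0,0,0,-0.0118,0.029]]'; python3 chk.py
python3 -m jog '[[0,0.001,0,0,0,-0.0118,0.029]]'; python3 chk.py
python3 -m jog '[[0,0.0007,0,0,0,-0.008,0.029]]'; python3 chk.py
```

```text
time_s: 11.65
eef_pos: [597.3, 48.1, 77.8]
ee_rot: [-0.0, 0.304, 0.953, -0.0]
force: [-2.4, -1.6, -0.4]
grip_width: 0.341
grip_force: 1.3
CHK z 78.56 ang 1.0775448027397776
time_s: 11.8
eef_pos: [598.1, 49.1, 77.9]
ee_rot: [0.0, 0.298, 0.954, 0.0]
force: [-1.3, -2.7, -0.4]
grip_width: 0.336
grip_force: 1.0
CHK z 78.36 ang 1.0927126520149644
time_s: 11.95
eef_pos: [598.3, 49.5, 77.9]
ee_rot: [0.0, 0.294, 0.956, -0.0]
force: [-2.5, -1.5, 0.1]
grip_width: 0.338
grip_force: 1.3
CHK z 78.49 ang 1.094579527417499
```

The pin has dropped (apparent height 78.5) with little side force. Opening and retreating straight up.

```bash

python3 -m jog '[[0,0,0,0,0,0,0.04],[0,0,0,0,0,0,0.06],[0,0,0,0,0,0,0.06],[0,0,0,0,0,0,0.06]]'
python3 -m jog '[[0,0,-0.02,0,0,0,0.06],[0,0,-0.03,0,0,0,0.06],[0,0,-0.04,0,0,0,0.06],[0,0,-0.04,0,0,0,0.06],[0,0,-0.03,0,0,0,0.06]]'
python3 -m jog '[[-0.04,0,0,0,0,0,0.06],[0.04,0,0,0,0,0,0.06],[0,0,0,0,0,0,0.06],[0,0,0,0,0,0,0.06]]'; python3 chk.py
python3 -c "
from h import *
im=eyes.capture('side')
cv2.imwrite('pics/g5.png',im[:,:,::-1])"
```

```text
time_s: 12.4
eef_pos: [598.3, 49.6, 77.8]
ee_rot: [0.0, 0.295, 0.956, 0.0]
force: [-0.1, -0.6, -0.1]
grip_width: 0.703
grip_force: 0.0
time_s: 12.9
eef_pos: [598.5, 49.6, 240.6]
ee_rot: [0.001, 0.295, 0.956, 0.0]
force: [0.3, -0.2, 0.7]
grip_width: 0.706
grip_force: 0.0
time_s: 13.3
eef_pos: [598.2, 49.8, 238.0]
ee_rot: [0.0, 0.294, 0.956, -0.0]
force: [-0.4, -0.6, -0.1]
grip_width: 0.703
grip_force: 0.0
CHK z 80.22 ang 1.1208263550012585
```

View pics/g5.png

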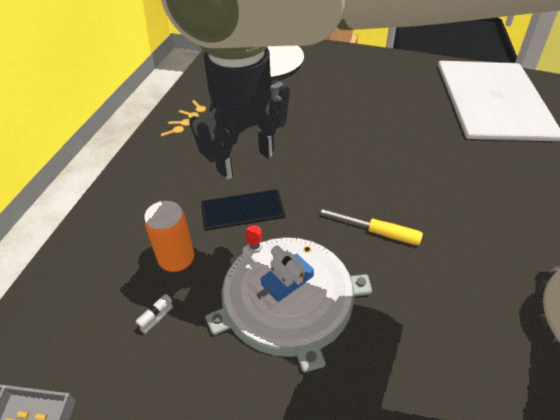

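The side view shows the knob at (254,236), with the gripper clear above it and the bystanders where they were. The height now reads 80.2 (79.9 with the pin down at the start) and the angle 1.12 rad, which matches the bush, so I'm handing it in.

```bash
python3 -c "
from rig import finish_job
print(finish_job())"
```

```text
the job is handed in; nothing more can be done
None
```

I handed the job in with the stage at about 1.12 rad and the pin down in the next bush. The knob is let go and nothing else on the desk was moved; the rig gave no verdict.

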